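# Brace the drink bottle and unscrew its tight cap

### The arm

A 7-joint arm with a two-finger parallel gripper is mounted at the origin on the work surface. World frame = base frame: x ahead of the robot, y to its left, z up, the work surface at z = 0. Lengths are in m, angles in rad, forces in N, time in s.
With the tool pointing down it reaches from about 0.4 to 0.925 m from the base axis. Payload 5.6 kg.
Tool frame: the origin (TCP) lies at the very end of the fingers, on their centre line; the grasp point (between the pads) lies 19 mm behind it (bot.grip_depth is the distance from the TCP to the grasp point, in m); z points along the fingers, y is the line along which they close (so a half turn about z gives the same grasp; the last joint's range is limited). The gripper opens to 85 mm and grips with 20 to 120 N. Pads are 22 mm wide; open, the fingers measure 114 mm over their backs; the gripper's body (76 mm by 85 mm) begins 54 mm behind the grasp point. The pads swing forward as they close: fully open they stand 13 mm farther back than shut.
Start: joints at [1.099, 0.468, -0.012, 1.603, 0.006, 1.071, -0.056], TCP at [0.27, -0.591, 0.231] pointing down, gripper open.
Joint ranges: [-2.53, 2.53], [-0.31, 2.02], [-1.57, 1.55], [0.28, 2.44], [-1.29, 4.43], [0.15, 1.84], [-2.92, 2.92]. Speed limits (rad/s): [2.57, 2.57, 3.14, 3.14, 3.14, 3.14, 3.14].

### API

Orientations are given as a unit quaternion [x, y, z, w].
In Python, from plant import bot gives the robot as it stands.
- The arm moves only by the shell command python3 -m creep 'ROWS' [OPENING]. ROWS is JSON, a list that holds one entry, the list of rows, each a list of 6 numbers: the shift along the tool's x, y, z in units of 60 cm (1.0 is 60 cm), then the turn, a rotation vector about the tool's x, y, z in units of pi/2 rad (1.0 is pi/2 rad). A call has 1 to 12 rows; each row is the pose to reach, as a shift and turn from the pose commanded when the call began, along the tool's axes at that moment; what a row does not reach only later rows make up. A row lasts 1/10 s, in which the tool goes at most 50 mm and 8.59 degrees, less where a joint would pass 70% of its speed; a pose out of reach is approached as far as the arm can. A call with a number of a shift or a turn outside -1 to 1 is refused whole. A call with a gripper value outside its range is refused whole. OPENING is the opening, from 0 (shut) to 1 (fully open), set as the call begins (- or left out, the last holds). The fingers move at their own pace and stop on an object; the grip force is fixed at half the most. Time passes only in rows, so rows that repeat a pose let the fingers close. It gives the time, the measured TCP pose, the force, the opening and the grip force at its end, in the units of the state.
- bot.observe(): the state, without advancing time (a new reading comes with each control period).
- bot.get_image(name): name is "scene" or "top" or "wrist"; returns the picture (400x640x3 uint8, red, green, blue); there is no depth.
- bot.camera_info(name): a dict with "vertical_fov" (degrees; the focal length in pixels is half the picture's height over the tangent of half this angle, whatever the lens; pixels are square), "cx", "cy" (the principal point, pixels), "R" (3x3) and "t" (3): a world point X has camera coordinates R X + t. Camera axes: x right, y down, z forward; pixel columns grow to the right and rows downward; lengths in m; the calibration is good to about 2 mm. A picture is of the moment at which its call begins: read the wrist's pose just before it. camera_info takes no time and is no camera call; for the wrist camera it gives the pose at the moment of the call.
- bot.close_job(): hands the job in; it is judged then, once.
Trained networks look in the newest picture that a camera, given by its name, has taken for a name from the list of things; names that differ only in an ending like _2 or _b are one class to them, and where a whole thing is asked for, a point or a joint stands for the part that bears it (a point fixed in the world has none). Each returns a list of dicts, best first, with "p" (0 to 1); they miss things now and then, are a little off and sometimes report something else, mostly with a low value. They report only what shows in the picture. A call takes as long as a camera call.
- bot.boxes_of(thing, camera): "bbox" ([left, top, right, bottom] in pixels, round what is visible of it).
- bot.masks_of(thing, camera): "pixels" (400x640 bool, what is visible of it) and "bbox" ([left, top, right, bottom] in pixels, round what is visible of it).
- bot.landmark_of(thing, camera): "location" ([column, row] in pixels: a listed point, or the origin of a listed thing).
The state is a dict: "time_s": time; "q": joint angles; "qvel": joint speeds; "joint_efforts": joint torques, N m; "eef_pos": TCP position; "ee_rot": TCP orientation; "force": force on the tool from outside, world axes, zero at the start; "torque": the same for the moment, N m; "finger_gap": finger opening in m; "grasp_force": force on a finger pad.
Only numpy, scipy, OpenCV 4.12 (cv2) and the standard library are available. Lean on these libraries where they do the work, as an engineer would, in place of code of your own. Each camera call takes 0.05 s, during which the arm holds its last target. There are 200 camera calls.

### The job

Stand the silver drink bottle fully down in the square pocket of the pale timber block, so that it cannot turn, and then unscrew its tight black cap anticlockwise until the threads let go. Lift the cap straight up and finish while still holding it, level and still, one or two finger-widths above the open mouth, with the bottle left fully down in the block. Keep the bottle upright all the time and leave the bowl, tumbler and hairbrush where they are.

Things in the scene. Friction and masses are not known exactly. Their poses are not given: they have to be found in the camera images.
- bottle_mid (a point): Centre (half-way up) of the square body of the silver aluminium drink bottle: 60 x 60 mm in plan, upright flat sides along the point's x and y, 125 mm tall (base 62.5 mm below, shoulder 62.5 mm above this point); z points out of the mouth. Loose, upright on the sideboard, about 0.3 kg. With its cap on it is 155 mm tall.
- bottle_mouth (a point): Centre of the rim of the bottle's round neck (36 mm outer diameter), 151 mm above the bottle's base; hidden inside the cap until the cap is off. The neck carries two ridges of a coarse thread and a black rubber sealing collar.
- cap_mid (a point): Centre of the round black screw cap: 52 mm diameter, 26 mm tall, white radial line on top along +x; z up. Tight, it spans 129 to 155 mm above the bottle's base, 4 mm clear of the shoulder, x axis as the bottle's. Stiff (0.35 N m all the way: grip 40 N or more). Anticlockwise from above undoes it; it need not rise while turning (it may, by 3 mm), and once undone lifts straight off freely. 40 g.
- cap_skirt (a point): Centre of the cap's open lower edge, 13 mm below cap_mid along the cap's axis; 22 mm below the mouth rim while the cap is on.
- cap_thread (a joint): How far the cap has been unscrewed, rad: 0 = tight; the threads let go at 1.95; it comes to a hard stop at 2.5, still free to lift off there. It takes more than one grasp for most wrists: let go, turn the gripper back and grip again; the cap stays where it was left.
- pocket_floor (a point): Centre of the floor of the square pocket in the pale timber block (fixed, 120 x 120 x 50 mm). The pocket is 64 x 64 mm (2 mm clear each side of the bottle), 35 mm deep, with a 5 mm chamfer at its mouth; floor 15 mm above the sideboard. Sides lie along the point's x and y; the bottle fits any of four ways round. Fully down, bottle_mid is 62.5 mm above this point.
- bowl: White porcelain bowl, 130 mm diameter, 55 mm tall, origin at the centre of its underside. Bystander.
- tumbler: Glass tumbler standing upside down, 74 mm diameter, 95 mm tall, origin at the centre of its underside. Bystander.
- hairbrush: Black plastic hairbrush lying bristles down, 230 mm long along its x axis (handle towards -x), 66 mm wide, 28 mm tall; origin under the neck between head and handle. Bystander.

How it is judged:
By the outcome, as a careful person would: the job done as asked, in the order asked, and still so for the second after the job is handed in, while the arm keeps its last pose, push and grip.
It also fails if it takes over 58 s, if anything falls off the work surface, if the arm or the gripper's body presses on something with over 40 N, if the wrist force passes 120 N, or if a joint passes its speed limit or range.

## Working session

There is one attempt and no reset: what is moved stays moved. The work goes in short steps, Python scripts to look and compute and a shell command to move; the robot and the scene stay as the last step left them, time stands still between calls to the robot, and variables do not carry over. Pictures are saved under pics/ and viewed, at most 12 in all, crops included, and the job is handed in when it is done.

```bash
mkdir -p pics; ls; cat > h.py <<'E'
import numpy as np, cv2
from plant import bot
from scipy.spatial.transform import Rotation as Ro
def snap(n,f):
    im=bot.get_image(n); cv2.imwrite('pics/'+f,cv2.cvtColor(im,cv2.COLOR_RGB2BGR)); return im
def K(n):
    c=bot.camera_info(n); f=200/np.tan(np.radians(c['vertical_fov'])/2); return f,c['cx'],c['cy'],np.array(c['R']),np.array(c['t'])
def proj(n,X):
    f,cx,cy,R,t=K(n); p=R@np.array(X)+t; return np.array([cx+f*p[0]/p[2],cy+f*p[1]/p[2]])
def ray(n,px):
    f,cx,cy,R,t=K(n); d=R.T@np.array([(px[0]-cx)/f,(px[1]-cy)/f,1]); return -R.T@t,d
def atz(n,px,z):
    o,d=ray(n,px); return o+d*(z-o[2])/d[2]
E
cat > a.py <<'E'
from h import *
np.set_printoptions(precision=4,suppress=True)
s=bot.observe(); print(s)
for n in ['scene','top']:
    snap(n,n+'0.png'); i=bot.camera_info(n); print(i)
    for th in ['bottle_mid','cap_mid','pocket_floor','bowl','tumbler','hairbrush']:
        z={'bottle_mid':.0625,'cap_mid':.142,'pocket_floor':.015}.get(th,0)
        for d in bot.landmark_of(th,n)[:2]: print(n,th,d['p'],d['location'],atz(n,d['location'],z))
E
python3 a.py; python3 -c "
import cv2,numpy as np
cv2.imwrite('pics/c0.png',cv2.resize(np.vstack([cv2.imread('pics/scene0.png'),cv2.imread('pics/top0.png')]),(480,600),interpolation=3))"
```

```text
pics
{'time_s': 0.0, 'q': array([ 1.099 ,  0.4684, -0.0116,  1.6036,  0.006 ,  1.0714, -0.0563]), 'qvel': array([-0.0009, -0.0011,  0.0002,  0.0011,  0.0015, -0.0002, -0.0003]), 'joint_efforts': array([ -0.0003, -53.238 ,   0.0213, -25.1302,   0.0114,   0.0078,
        -0.    ]), 'eef_pos': array([ 0.27  , -0.5907,  0.2303]), 'ee_rot': array([ 0.9771,  0.2127, -0.0002, -0.0009]), 'force': array([-0.1054,  0.7992,  0.6353]), 'torque': array([-0.0325, -0.0486,  0.022 ]), 'grasp_force': 0.0, 'finger_gap': 0.08549563986281317}
{'vertical_fov': 47.848175341434846, 'cx': 320.2253367689052, 'cy': 198.41624641498876, 'R': array([[ 0.262 ,  0.9651, -0.0015],
       [ 0.7265, -0.1983, -0.658 ],
       [-0.6353,  0.1713, -0.753 ]]), 't': array([-0.1757, -0.358 ,  1.4722])}
scene bottle_mid 0.97 [225.9, 190.0] [ 0.4713 -0.1831  0.0625]
scene cap_mid 0.89 [221.5, 166.4] [ 0.4709 -0.1805  0.142 ]
scene cap_mid 0.67 [349.3, 173.0] [0.5684 0.0962 0.142 ]
scene pocket_floor 0.82 [347.8, 172.2] [0.4476 0.1366 0.015 ]
scene bowl 0.85 [222.9, 298.5] [ 0.7261 -0.2323  0.    ]
scene tumbler 0.85 [418.4, 250.1] [0.7201 0.2242 0.    ]
scene hairbrush 0.63 [333.6, 272.3] [0.7259 0.0161 0.    ]
{'vertical_fov': 47.81016580933822, 'cx': 322.21151918258596, 'cy': 196.30880195405004, 'R': array([[-0.0076, -0.9993, -0.0355],
       [-0.9831,  0.014 , -0.1825],
       [ 0.1828,  0.0335, -0.9826]]), 't': array([0.0256, 0.6305, 0.9051])}
top bottle_mid 0.89 [426.8, 273.3] [ 0.4669 -0.1942  0.0625]
top cap_mid 0.82 [435.6, 273.6] [ 0.4652 -0.1953  0.142 ]
top pocket_floor 0.59 [269.6, 281.6] [0.4525 0.1357 0.015 ]
top pocket_floor 0.21 [434.0, 273.2] [ 0.4676 -0.2186  0.015 ]
top bowl 0.66 [430.7, 155.1] [ 0.7339 -0.2282  0.    ]
top tumbler 0.56 [236.7, 170.7] [0.7046 0.2177 0.    ]
top hairbrush 0.75 [321.4, 161.1] [0.7241 0.0219 0.    ]
```

View pics/scene0.png

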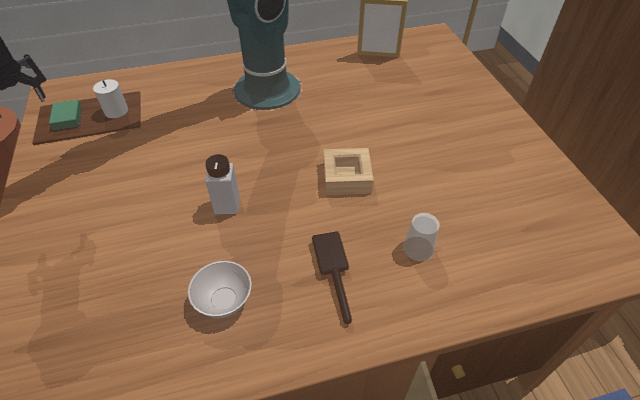

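View pics/top0.png

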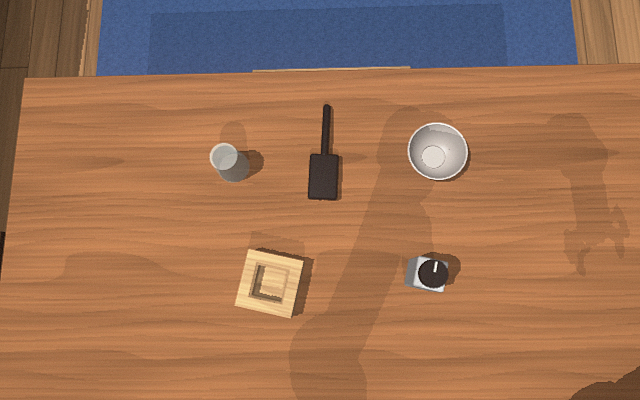

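The scene picture shows the bottle at (222,185) and the block at (348,170). The top picture shows the cap at (433,274) with its white line pointing up, roughly world +x, and the block at (270,283), turned about 10°. Next I move above the bottle for a close look.

```bash
python3 -m creep '[[[0.577,-0.466,-0.1,0,0,-0.616],[0.577,-0.466,-0.1,0,0,-0.616],[0.577,-0.466,-0.1,0,0,-0.616],[0.577,-0.466,-0.1,0,0,-0.616],[0.577,-0.466,-0.1,0,0,-0.616],[0.577,-0.466,-0.1,0,0,-0.616],[0.577,-0.466,-0.1,0,0,-0.616],[0.577,-0.466,-0.1,0,0,-0.616],[0.577,-0.466,-0.1,0,0,-0.616],[0.577,-0.466,-0.1,0,0,-0.616],[0.577,-0.466,-0.1,0,0,-0.616],[0.577,-0.466,-0.1,0,0,-0.616]]]' 1
cat > b.py <<'E'
from h import *
import sys
np.set_printoptions(precision=4,suppress=True)
s=bot.observe(); r=Ro.from_quat(s['ee_rot']).as_matrix()
print(s['eef_pos'],s['q'],'yaw',np.degrees(np.arctan2(r[1,0],r[0,0])),'zaxis',r[:,2])
f,cx,cy,R,t=K('wrist'); print('cam',f,-R.T@t)
snap('wrist',sys.argv[1])
for a in sys.argv[2:]:
    th,z=a.split(':')
    for d in bot.landmark_of(th,'wrist')[:2]: print(th,d['p'],d['location'],atz('wrist',d['location'],float(z)))
E
python3 b.py w1.png cap_mid:.142 bottle_mid:.0625
```

```text
time_s: 1.9
eef_pos: [0.4682, -0.1942, 0.2911]
ee_rot: [0.767, 0.642, -0.0, -0.0]
force: [0.0, 0.3, 0.1]
finger_gap: 0.085
grasp_force: 0.0
[ 0.4682 -0.1942  0.2911] [ 0.6917  0.197  -0.4142  1.8568  0.089   1.1061  0.0684] yaw 79.90031844826926 zaxis [-0.0007 -0.0005 -1.    ]
cam 303.34910604485685 [ 0.4824 -0.1171  0.4338]
cap_mid 0.81 [319.0, 187.0] [ 0.4667 -0.1926  0.142 ]
bottle_mid 0.39 [507.8, 154.9] [ 0.6969 -0.2137  0.0625]
```

View pics/w1.png

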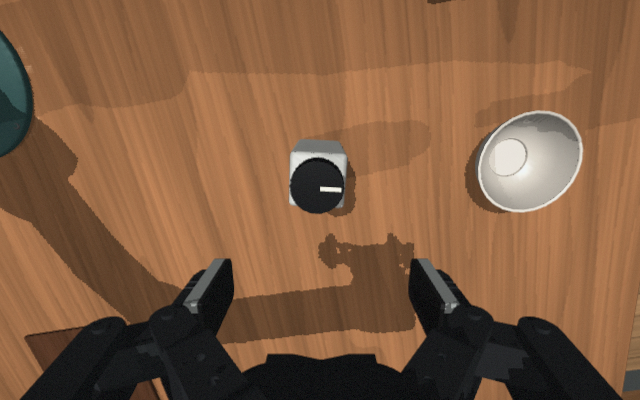

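The cap is at (318,186) with its line pointing right, nearly along the closing axis. The shoulder shows from (291,154) to (346,152). I'll fit the yaw from the white line and the shoulder edges.

```bash
cat > c.py <<'E'
from h import *
im=cv2.imread('pics/w1.png'); g=cv2.cvtColor(im,cv2.COLOR_BGR2GRAY)
# white line
m=np.zeros_like(g); m[170:206,305:345]=255
d=cv2.circle(np.zeros_like(g),(318,186),24,255,-1)
ys,xs=np.where((g>130)&(d>0)); print(len(xs))
P=np.array([atz('wrist',(x,y),.155)[:2] for x,y in zip(xs,ys)]); c=P.mean(0); u=np.linalg.svd(P-c)[2][0]; print('line',c,np.degrees(np.arctan2(*u[::-1])))
for a,b in [((291,154),(346,152)),((291,155),(291,205)),((347,155),(345,207))]:
    A,B=atz('wrist',a,.125)[:2],atz('wrist',b,.125)[:2]; v=B-A; print(A,B,np.linalg.norm(v),np.degrees(np.arctan2(v[1],v[0])))
cv2.imwrite('pics/w1c.png',cv2.resize(im[130:230,270:370],(600,600),interpolation=2))
E
python3 c.py
```

```text
99
line [ 0.47779035 -0.19294135] -12.777434612180295
[ 0.44405668 -0.15776553] [ 0.4993851  -0.16561568] 0.05588254499290978 -8.075386257196476
[ 0.4438476  -0.15876009] [ 0.4328308  -0.21116483] 0.053550224025679445 -101.87213907808449
[ 0.49992552 -0.16880146] [ 0.48941797 -0.22357695] 0.05577421504848168 -100.8591001670294
```

View pics/w1c.png

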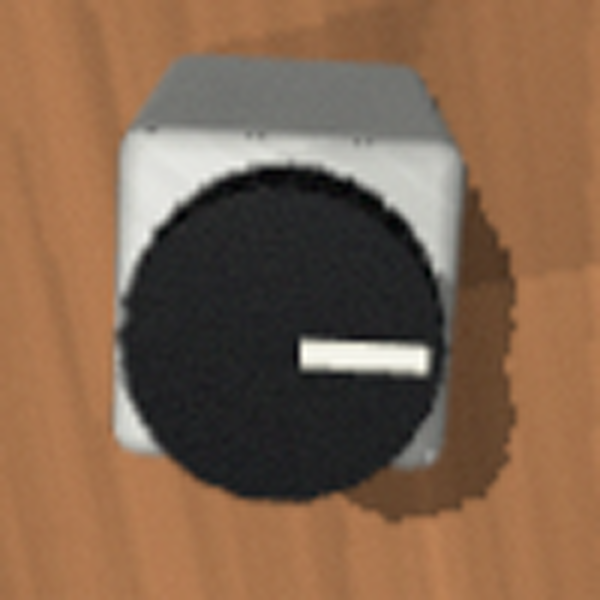

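```bash
python3 -m creep '[[[0.0045,-0.0037,0.06,0,0,0.027],[0.0045,-0.0037,0.12,0,0,0.027],[0.0045,-0.0037,0.18,0,0,0.027],[0.0045,-0.0037,0.22,0,0,0.027],[0.0045,-0.0037,0.26,0,0,0.027],[0.0045,-0.0037,0.3,0,0,0.027],[0.0045,-0.0037,0.32,0,0,0.027],[0.0045,-0.0037,0.332,0,0,0.027],[0.0045,-0.0037,0.332,0,0,0.027],[0.0045,-0.0037,0.332,0,0,0.027]]]' 1 && python3 -m creep '[[[0,0,0,0,0,0],[0,0,0,0,0,0],[0,0,0,0,0,0],[0,0,0,0,0,0],[0,0,0,0,0,0],[0,0,0,0,0,0],[0,0,0,0,0,0],[0,0,0,0,0,0]]]' 0
```

```text
time_s: 3.05
eef_pos: [0.4677, -0.1903, 0.0928]
ee_rot: [0.78, 0.626, 0.0, 0.001]
force: [0.6, -0.3, -0.5]
finger_gap: 0.0854
grasp_force: 0.0
time_s: 3.85
eef_pos: [0.4672, -0.1901, 0.0932]
ee_rot: [0.78, 0.626, -0.0, 0.0]
force: [-1.7, -0.4, 6.9]
finger_gap: 0.0593
grasp_force: 63.8
```

```bash
python3 -m creep '[[[0,0,-0.01,0,0,0],[0,0,-0.04,0,0,0],[0,0,-0.08,0,0,0],[0,0,-0.12,0,0,0],[0,0,-0.15,0,0,0],[0.02,-0.005,-0.167,0,0,0],[0.06,-0.015,-0.167,0,0,0],[0.11,-0.03,-0.167,0,0,0],[0.17,-0.045,-0.167,0,0,0],[0.23,-0.06,-0.167,0,0,0],[0.28,-0.075,-0.167,0,0,0],[0.32,-0.085,-0.167,0,0,0]]]' && python3 -m creep '[[[0.02,-0.003,0,0,0,0],[0.033,-0.005,0,0,0,0],[0.033,-0.005,0,0,0,0],[0.033,-0.005,0,0,0,0]]]' && python3 b.py w2.png pocket_floor:.015 cap_mid:.25 bottle_mid:.1615
```

```text
time_s: 5.05
eef_pos: [0.4573, 0.0116, 0.1921]
ee_rot: [0.779, 0.627, -0.0, -0.0]
force: [0.5, -0.7, -3.2]
finger_gap: 0.0592
grasp_force: 65.2
time_s: 5.45
eef_pos: [0.46, 0.0275, 0.1921]
ee_rot: [0.78, 0.626, -0.0, 0.0]
force: [-0.7, 0.0, -2.6]
finger_gap: 0.0589
grasp_force: 65.2
[0.46   0.0275 0.1921] [ 0.3352  0.2512 -0.5284  2.0597  0.1652  0.8711 -0.5047] yaw 77.4964499960024 zaxis [-0.0005 -0.0005 -1.    ]
cam 303.34910604485685 [0.4774 0.1039 0.3348]
pocket_floor 0.61 [285.9, 85.5] [0.4477 0.1299 0.015 ]
cap_mid 0.77 [319.5, 330.5] [0.4611 0.033  0.25  ]
```

View pics/w2.png

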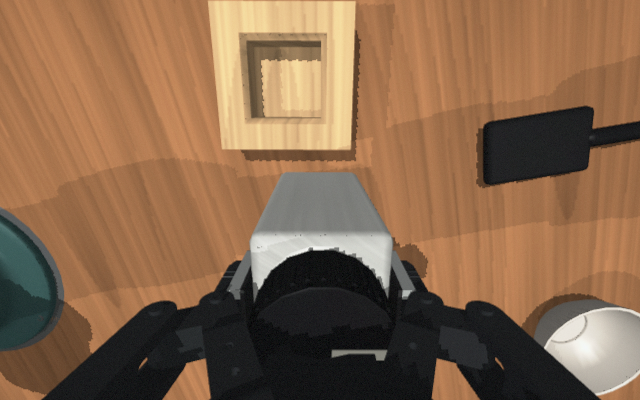

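The block's near top edge runs from (221,150) to (352,150) and the chamfered pocket mouth spans (238,33) to (327,123). The held bottle's near base edge is at row 172, columns 280–355. I'll refine these corners and compute positions.

```bash
python3 - <<'E'
import cv2
im=cv2.imread('pics/w2.png'); cv2.imwrite('pics/w2c.png',cv2.resize(im[0:190,195:375],(568,600),interpolation=2))
E
cat > d.py <<'E'
from h import *
np.set_printoptions(precision=4,suppress=True)
def L(a,b,z):
    A,B=atz('wrist',a,z)[:2],atz('wrist',b,z)[:2]; v=B-A; print(a,b,A,B,'mid',(A+B)/2,'len',np.linalg.norm(v),'ang',np.degrees(np.arctan2(v[1],v[0])))
L((221,150),(354,150),.05);L((221,150),(208,0),.05);L((354,150),(356,0),.05)
L((238,33),(327,33),.05);L((243,123),(327,123),.05)
L((280,172),(355,172),.099);L((252,235),(391,235),.224)
E
python3 d.py
```

```text
(221, 150) (354, 150) [0.3776 0.0859] [0.4989 0.059 ] mid [0.4383 0.0724] len 0.12426622842142228 ang -12.530545373821807
(221, 150) (208, 0) [0.3776 0.0859] [0.4055 0.2039] mid [0.3916 0.1449] len 0.12125019119064132 ang 76.72142977134583
(354, 150) (356, 0) [0.4989 0.059 ] [0.5229 0.1778] mid [0.5109 0.1184] len 0.12121392645520984 ang 78.60664794038053
(238, 33) (327, 33) [0.4222 0.1758] [0.4949 0.1596] mid [0.4585 0.1677] len 0.07446222982797562 ang -12.549597120710265
(243, 123) (327, 123) [0.4049 0.1049] [0.4795 0.0883] mid [0.4422 0.0966] len 0.07642553124905957 ang -12.535326435142634
(280, 172) (355, 172) [0.4349 0.0624] [0.4928 0.0495] mid [0.4639 0.056 ] len 0.059315836373217315 ang -12.526454928503412
(252, 235) (391, 235) [0.44   0.0622] [0.4939 0.0502] mid [0.467  0.0562] len 0.05524160530470006 ang -12.51365571924551
```

View pics/w2c.png

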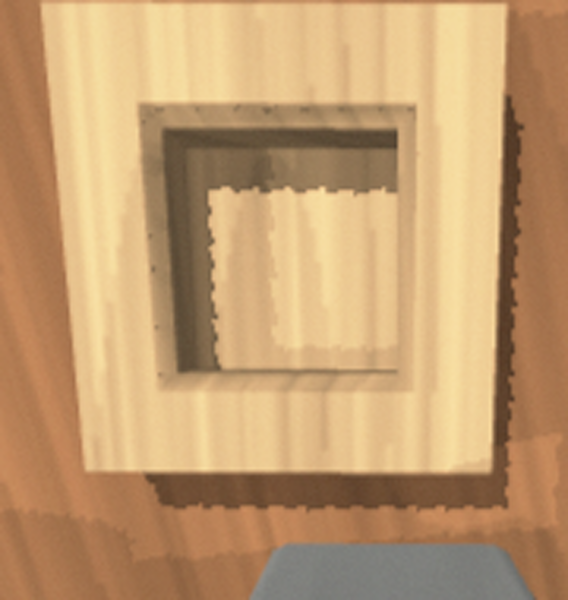

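The crop confirms it: the block corners in the image are about (221.6,149), (351.2,149), (208,1) and (355.6,1). The block's yaw matches the bottle's.

```bash
cat > e.py <<'E'
from h import *
np.set_printoptions(precision=4,suppress=True)
s=bot.observe(); x=np.array([np.cos(np.radians(77.5)),np.sin(np.radians(77.5))]); y=np.array([x[1],-x[0]])
for C in ([(221.6,148.9),(351.2,148.9),(355.6,1),(208.3,1)],[(245.7,122.9),(326.1,122.9),(326.8,33.6),(238.7,32.6)]):
    P=np.array([atz('wrist',c,.05)[:2] for c in C]); c=P.mean(0)
    print(c,[(np.linalg.norm(P[i]-P[i-1]).round(4),np.degrees(np.arctan2(*(P[i]-P[i-1])[::-1])).round(1)) for i in range(4)])
    d=c-s['eef_pos'][:2]; print('tool shift from TCP',d@x,d@y)
# bottle base near edge mid -> bottle centre
b=(atz('wrist',(280,172),.099)+atz('wrist',(355,172),.099))[:2]/2-.03*x
d=b-s['eef_pos'][:2]; print('bottle',b,d@x,d@y)
E
python3 e.py
```

```text
[0.4508 0.1319] [(np.float64(0.1195), np.float64(-103.1)), (np.float64(0.121), np.float64(-12.5)), (np.float64(0.1195), np.float64(77.5)), (np.float64(0.1198), np.float64(167.4))]
tool shift from TCP 0.0999181353362584 -0.03162115427413409
[0.4509 0.132 ] [(np.float64(0.0731), np.float64(-102.3)), (np.float64(0.0731), np.float64(-12.5)), (np.float64(0.0724), np.float64(77.3)), (np.float64(0.0737), np.float64(166.9))]
tool shift from TCP 0.10003983066858742 -0.03154553278683889
bottle [0.4574 0.0267] -0.0014185991958902489 -0.002378934727495316
```

```bash
python3 -m creep '[[[0.03,-0.009,0,0,0,0],[0.07,-0.021,0,0,0,0],[0.11,-0.033,0,0,0,0],[0.15,-0.045,0,0,0,0],[0.168,-0.0513,0,0,0,0],[0.168,-0.0513,0.02,0,0,0],[0.168,-0.0513,0.045,0,0,0],[0.168,-0.0513,0.065,0,0,0],[0.168,-0.0513,0.075,0,0,0],[0.168,-0.0513,0.08,0,0,0],[0.168,-0.0513,0.08,0,0,0]]]' && python3 b.py w3.png && python3 -c "
from h import *
s=snap('scene','s3.png');t=snap('top','t3.png');w=cv2.cvtColor(cv2.imread('pics/w3.png'),4)
c=lambda a,x,y:cv2.resize(a[y:y+100,x:x+130],(390,300),interpolation=2)
o=np.hstack([c(s,285,80),c(t,205,220)]);o=np.vstack([o,np.hstack([cv2.resize(w,(480,300)),np.zeros((300,300,3),np.uint8)])]);cv2.imwrite('pics/m3.png',o[:,:,::-1])"
```

```text
time_s: 6.75
eef_pos: [0.4516, 0.1332, 0.1439]
ee_rot: [0.78, 0.626, -0.0, -0.0]
force: [-0.4, -0.3, -3.0]
finger_gap: 0.0593
grasp_force: 65.2
[0.4516 0.1332 0.1439] [ 0.1144  0.3537 -0.5518  2.0762  0.2613  0.7787 -0.815 ] yaw 77.54266486284264 zaxis [-0.0006 -0.0002 -1.    ]
cam 303.34910604485685 [0.4689 0.2096 0.2867]
```

View pics/m3.png

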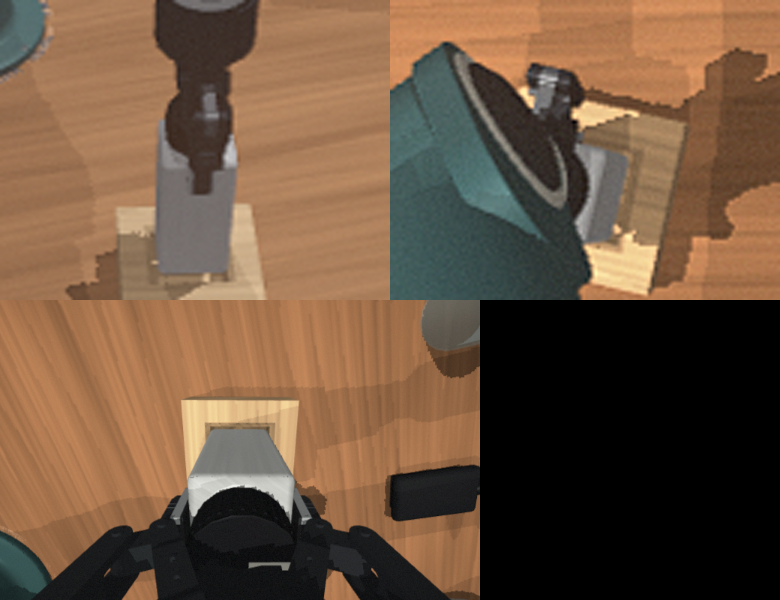

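The bottle sits just above the pocket and is centred left-right: base edge and pocket mouth are both centred at column 240 of the lower-left panel. I'm descending slowly.

```bash
python3 -m creep '[[[0,0,0.005,0,0,0],[0,0,0.01,0,0,0],[0,0,0.015,0,0,0],[0,0,0.02,0,0,0],[0,0,0.025,0,0,0],[0,0,0.03,0,0,0],[0,0,0.03,0,0,0]]]' && python3 -c "
from h import *
s=bot.observe();print(s['torque'])"
```

```text
time_s: 7.6
eef_pos: [0.4513, 0.1335, 0.1258]
ee_rot: [0.779, 0.626, -0.0, -0.0]
force: [0.8, -0.3, -3.6]
finger_gap: 0.0591
grasp_force: 65.3
[ 0.08993509 -0.0173027   0.00049867]
```

```bash
python3 -m creep '[[[0,0,0.006,0,0,0],[0,0,0.012,0,0,0],[0,0,0.018,0,0,0],[0,0,0.023,0,0,0],[0,0,0.027,0,0,0],[0,0,0.0295,0,0,0],[0,0,0.031,0,0,0],[0,0,0.031,0,0,0]]]'
```

```text
time_s: 8.4
eef_pos: [0.4515, 0.1337, 0.1082]
ee_rot: [0.779, 0.626, -0.0, 0.0]
force: [-2.3, -0.5, 5.2]
finger_gap: 0.059
grasp_force: 66.0
```

The bottle is seated: about 9 N of contact at the expected height. Release it, rise to cap height, recentre by -1.6 mm in x, and test a small yaw.

```bash
python3 -m creep '[[[0,0,0,0,0,0],[0,0,0,0,0,0],[0,0,0,0,0,0],[0,0,0,0,0,0],[0,0,0,0,0,0],[0,0,0,0,0,0]]]' 1 && python3 -m creep '[[[0,0,-0.01,0,0,0],[-0.001,0,-0.025,0,0,0],[-0.0027,0,-0.04,0,0,0],[-0.0027,0,-0.05,0,0,0],[-0.0027,0,-0.056,0,0,0],[-0.0027,0,-0.056,0,0,0.09],[-0.0027,0,-0.056,0,0,0.18],[-0.0027,0,-0.056,0,0,0.19],[-0.0027,0,-0.056,0,0,0.19]]]' && python3 b.py w4.png cap_mid:.157
```

```text
time_s: 9.0
eef_pos: [0.4516, 0.1336, 0.1076]
ee_rot: [0.779, 0.626, 0.0, -0.0]
force: [0.1, -0.5, -0.3]
finger_gap: 0.0859
grasp_force: 0.0
time_s: 9.9
eef_pos: [0.4512, 0.1321, 0.1414]
ee_rot: [0.863, 0.505, 0.0, 0.0]
force: [-0.7, 0.5, 0.0]
finger_gap: 0.0856
grasp_force: 0.0
[0.4512 0.1321 0.1414] [ 0.0615  0.3441 -0.4865  2.0832  0.2301  0.7649 -1.0803] yaw 60.64183726369644 zaxis [ 0.0002 -0.0001 -1.    ]
cam 303.34910604485685 [0.4898 0.2004 0.2842]
cap_mid 0.89 [318.7, 280.2] [0.4499 0.1316 0.157 ]
```

View pics/w4.png

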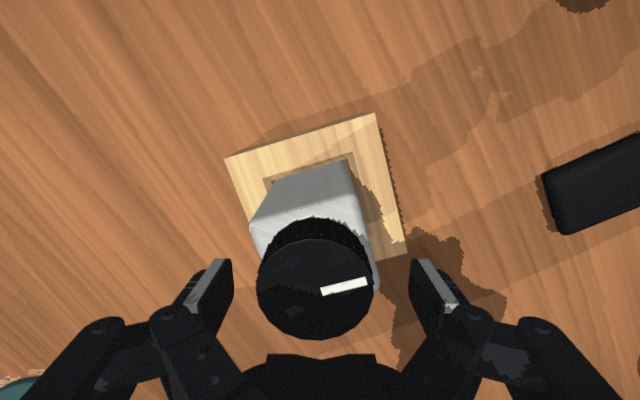

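The cap is at (316,285), centred between the open pads, its line matching the bottle's yaw, with the bottle sunk in the block. q7 increases with yaw, so one grasp covers the whole turn. Grip and unscrew.

```bash
python3 -m creep '[[[0,0,0,0,0,0],[0,0,0,0,0,0],[0,0,0,0,0,0],[0,0,0,0,0,0],[0,0,0,0,0,0],[0,0,0,0,0,0],[0,0,0,0,0,0],[0,0,0,0,0,0]]]' 0 && python3 -m creep '[[[0,0,0,0,0,-0.02],[0,0,0,0,0,-0.06],[0,0,0,0,0,-0.11],[0,0,0,0,0,-0.16],[0,0,0,0,0,-0.21],[0,0,0,0,0,-0.26],[0,0,0,0,0,-0.31],[0,0,0,0,0,-0.36],[0,0,0,0,0,-0.41],[0,0,0,0,0,-0.45],[0,0,0,0,0,-0.48],[0,0,0,0,0,-0.48]]]' && python3 b.py w5.png cap_mid:.157
```

```text
time_s: 10.8
eef_pos: [0.4512, 0.1323, 0.1416]
ee_rot: [0.864, 0.504, -0.0, -0.0]
force: [-1.4, 0.3, 5.0]
finger_gap: 0.0509
grasp_force: 61.8
time_s: 12.0
eef_pos: [0.4511, 0.1315, 0.1413]
ee_rot: [0.618, 0.786, -0.0, -0.0]
force: [-2.5, -1.7, 5.5]
finger_gap: 0.0509
grasp_force: 62.3
[0.4511 0.1315 0.1413] [ 0.1974  0.3793 -0.6494  2.0756  0.3223  0.786  -0.4105] yaw 103.65710503138344 zaxis [-0.0007 -0.0006 -1.    ]
cam 303.34910604485685 [0.4333 0.2076 0.284 ]
cap_mid 0.96 [323.3, 278.5] [0.4528 0.1316 0.157 ]
```

View pics/w5.png

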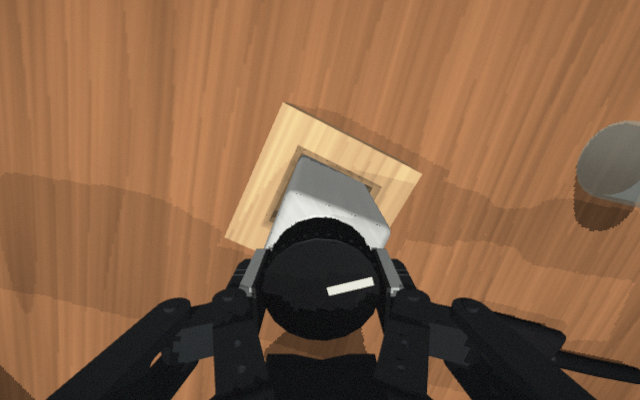

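The line is in the same place relative to the fingers, from (328,292) to (373,281), and the bottle hasn't turned, so the cap has turned 43° without slipping. Another 84° goes past release.

```bash
python3 -m creep '[[[0,0,0,0,0,-0.04],[0,0,0,0,0,-0.12],[0,0,0,0,0,-0.21],[0,0,0,0,0,-0.3],[0,0,0,0,0,-0.39],[0,0,0,0,0,-0.48],[0,0,0,0,0,-0.57],[0,0,0,0,0,-0.66],[0,0,0,0,0,-0.75],[0,0,0,0,0,-0.84],[0,0,0,0,0,-0.9],[0,0,0,0,0,-0.933]]]' && python3 -m creep '[[[0,0,0,0,0,0],[0,0,0,0,0,0]]]' && python3 b.py w6.png cap_mid:.157 && python3 -c "
import cv2;a=cv2.imread('pics/w6.png');cv2.imwrite('pics/w6c.png',a[80:400,150:500])"
```

```text
time_s: 13.3
eef_pos: [0.4512, 0.1322, 0.1412]
ee_rot: [-0.067, 0.998, 0.0, -0.0]
force: [-2.2, 0.1, 3.2]
finger_gap: 0.0507
grasp_force: 62.2
time_s: 13.5
eef_pos: [0.4512, 0.1322, 0.1412]
ee_rot: [-0.066, 0.998, 0.0, -0.0]
force: [-1.7, -0.6, 3.3]
finger_gap: 0.0508
grasp_force: 62.2
[0.4512 0.1322 0.1412] [ 0.451   0.5014 -0.9842  2.0625  0.5531  0.8651  0.8509] yaw -172.42129408601866 zaxis [-0.0004  0.0004 -1.    ]
cam 303.34910604485685 [0.3745 0.1222 0.2841]
cap_mid 0.87 [322.4, 276.8] [0.4511 0.1333 0.157 ]
```

View pics/w6c.png

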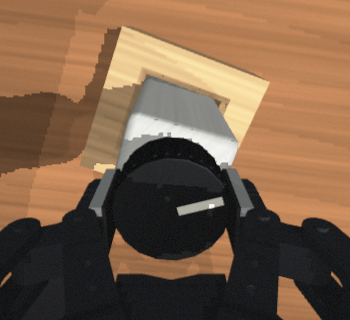

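The cap has turned 127° (2.22 rad) with the line still fixed between the fingers and the bottle unmoved. Lift straight up 45 mm, which puts the skirt about 23 mm above the mouth.

```bash
python3 -m creep '[[[0,0,-0.002,0,0,0],[0,0,-0.006,0,0,0],[0,0,-0.012,0,0,0],[0,0,-0.02,0,0,0],[0,0,-0.028,0,0,0],[0,0,-0.036,0,0,0],[0,0,-0.044,0,0,0],[0,0,-0.052,0,0,0],[0,0,-0.06,0,0,0],[0,0,-0.068,0,0,0],[0,0,-0.073,0,0,0],[0,0,-0.075,0,0,0]]]' && python3 -m creep '[[[0,0,0,0,0,0],[0,0,0,0,0,0],[0,0,0,0,0,0],[0,0,0,0,0,0]]]' && python3 b.py w7.png cap_mid:.202 && python3 -c "
from h import *
s=snap('scene','s7.png');t=snap('top','t7.png');w=cv2.cvtColor(cv2.imread('pics/w7.png'),4)
for n in ('bottle_mid','bottle_mouth','cap_skirt','cap_mid'):
  for d in bot.landmark_of(n,'scene')[:1]: print(n,d)
print(proj('scene',[.451,.132,.0775]),proj('scene',[.451,.132,.166]))
c=cv2.resize(s[80:200,280:420],(420,360),interpolation=2)
o=np.hstack([c,cv2.resize(w[50:400,150:500],(360,360))]);cv2.imwrite('pics/m7.png',o[:,:,::-1])"
```

```text
time_s: 14.8
eef_pos: [0.4514, 0.1321, 0.1866]
ee_rot: [-0.067, 0.998, -0.0, 0.0]
force: [-0.7, -0.3, -0.3]
finger_gap: 0.051
grasp_force: 63.9
time_s: 15.2
eef_pos: [0.4512, 0.132, 0.1861]
ee_rot: [-0.067, 0.998, 0.0, -0.0]
force: [-1.1, 0.6, -0.7]
finger_gap: 0.0508
grasp_force: 63.9
[0.4512 0.132  0.1861] [ 0.5175  0.4379 -1.0532  2.0245  0.4716  0.9455  0.9219] yaw -172.3517977121306 zaxis [-0.0003 -0.     -1.    ]
cam 303.34910604485685 [0.3745 0.122  0.3289]
cap_mid 0.68 [323.8, 261.0] [0.4427 0.1327 0.202 ]
cap_mid 0.57 [321.0, 279.4] [0.4526 0.1327 0.202 ]
bottle_mid {'location': [351.6, 159.1], 'p': 0.78}
bottle_mouth {'location': [350.0, 130.3], 'p': 0.78}
cap_skirt {'location': [352.4, 122.4], 'p': 0.93}
cap_mid {'location': [353.9, 118.7], 'p': 0.69}
[347.56826259 156.27284305] [349.19506903 129.44714537]
```

View pics/m7.png

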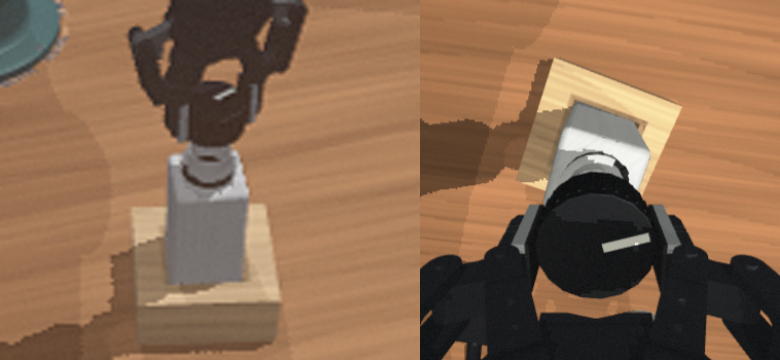

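The cap is held clear of the exposed neck, and the bottle is fully down: its mouth shows at (350,130), predicted (349,129). The weight on the wrist is only the cap's. Handing in.

```bash
python3 -c "
from plant import bot
print(bot.close_job())"
```

```text
the job is handed in; nothing more can be done
None
```

The bottle is fully down in the block, its cap was unscrewed about 127° and lifted straight off, and I handed the job in (at about 15 s) with the cap held level and still about 23 mm above the open mouth; the hand-in gave no verdict.

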